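# Step the level selector two clicks past the mark and start the test

### The arm

A 6-joint arm with a two-finger parallel gripper is mounted at the origin on the work surface. World frame = base frame: x ahead of the robot, y to its left, z up, the work surface at z = 0. Lengths are in mm, angles in rad, forces in N, time in s.
With the tool pointing down it reaches from about 275 to 825 mm from the base axis. Payload 5.2 kg.
Tool frame: the origin (TCP) lies at the very end of the fingers, on their centre line; the grasp point (between the pads) lies 19 mm behind it; z points along the fingers, y is the direction in which the jaws open and shut (so a half turn about z gives the same grasp; the last joint's range is limited). The gripper opens to 93 mm and grips with 3 to 60 N. Pads are 15 mm wide; open, the fingers measure 128 mm over their backs; the gripper's body (75 mm by 188 mm) begins 65 mm behind the grasp point.
Start: joints at [1.007, 0.259, 1.535, -0, 1.348, -0.203], TCP at [194.141, 514.601, 218.653] pointing down, gripper open.
Joint ranges: [-3.14, 3.14], [-0.91, 2.08], [0.19, 2.58], [-1.22, 4.36], [0.22, 2.71], [-3.12, 3.12]. Speed limits (rad/s): [2.57, 2.57, 3.14, 3.14, 3.14, 3.14].

### API

Orientations are given as a unit quaternion [x, y, z, w].
In Python, from plant import env gives the robot as it stands. The module is installed in compiled form; this text tells all that it offers.
- The arm moves only by the tool arm_command, never from a script. Its argument "targets" is text: rows parted by semicolons, each of 7 numbers parted by spaces: the shift along the tool's x, y, z in units of 300 mm (1.0 is 300 mm), then the turn, a rotation vector about the tool's x, y, z in units of 60 degrees (1.0 is 60 degrees), then the gripper command: -1 is fully open, 1 is shut, values between are in proportion. A call has 1 to 5 rows; each row is the pose to reach, as a shift and turn from the pose commanded when the call began, along the tool's axes at that moment; what a row does not reach only later rows make up. A row lasts 1/10 s, in which the tool goes at most 50 mm and 8.59 degrees, less where a joint would pass 70% of its speed; a pose out of reach is approached as far as the arm can. A call with a number of a shift or a turn outside -1 to 1 is refused whole. A call with a gripper value outside its range is refused whole. The fingers move at their own pace and stop on an object; "squeeze" is the grip in N (left out, the last holds). Time passes only in rows, so rows that repeat a pose let the fingers close. It gives the time, the measured TCP pose, the force and the opening at its end, in the units of the state.
- env.get_state(): the state, without advancing time (a new reading comes with each control period).
- env.read_camera(name): name is "scene" or "top" or "wrist"; returns (picture, depth): 420x560x3 uint8, red, green, blue; 420x560 float32, mm along the optical axis (not along the pixel's ray), 0 where there is no reading.
- env.camera_info(name): a dict with "mtx" (3x3 intrinsics, pixels), "D" ([k1, k2, p1, p2, k3] as OpenCV has them; the pictures are not rectified), "R" (3x3) and "t" (3): a world point X has camera coordinates R X + t. Camera axes: x right, y down, z forward; pixel columns grow to the right and rows downward; lengths in mm; the calibration is good to about 2 mm. A picture is of the moment at which its call begins: read the wrist's pose just before it. camera_info takes no time and is no camera call; for the wrist camera it gives the pose at the moment of the call.
- env.job_done(): hands the job in, once; it reports no verdict.
The state is a dict: "time_s": time; "joint_pos": joint angles; "joint_velocities": joint speeds; "joint_efforts": joint torques, N m; "tool_pos": TCP position; "ee_rot": TCP orientation; "contact_force": force on the tool from outside, world axes, zero at the start; "moment": the same for the moment, N m; "opening": finger opening in mm.
Only numpy, scipy, OpenCV 4.12 (cv2) and the standard library are available. Lean on these libraries where they do the work, as an engineer would, in place of code of your own. Each camera call takes 0.05 s, during which the arm holds its last target.

### The job

With a fingertip, push the console's black selector handle round until it has clicked into the second position clockwise (seen from above) past the green dot; then, with the selector set, press the orange test button fully down and let it spring back. Push gently, do not press the button before the selector is right, and do not move, lift or carry any of the loose things on the console and the bench.

Things in the scene. Friction and masses are not known exactly. Their poses are not given: they have to be found in the camera images.
- console: Test console screwed to the table: dark box 250 x 380 mm, its aluminium top panel 70 mm above the table. Origin under its centre, z up; its x points away from the operator, its y to the operator's left. On the panel, in its frame: selector axis at (0, +75) mm, test button at (0, -115) mm; only these and the loose spare knob stand up from it. It does not move.
- selector (a joint): Selector angle, rad, growing clockwise from above: 0 = handle 135 deg from the console's +x towards its +y. Ten click positions 0.5236 rad (30 deg) apart, 0 to 4.712, end stops just beyond. A sprung detent holds each; the next takes about 2 N sideways at 50 mm from the axis, and past halfway the handle snaps ahead into it. Starts in one of the first three positions.
- selector_axis (a point): Point on the selector's upright axis of rotation, 21 mm above the panel, at mid-height of the handle.
- selector_tip (a point): Point in the pointer handle 60 mm from the axis, 21 mm above the panel. The handle is a black bar 12 mm wide, ending 63 mm from the axis on this side and 13 mm on the other, on a hub of 20 mm radius; bar and hub fill 8 to 34 mm above the panel. A white line on top runs to this end, the pointer. Push the bar sideways.
- two_clicks_back (a point): Unmarked point that turns with the selector: at panel height, 80 mm from the axis, 60 degrees (two clicks) anticlockwise of the pointer. It lies over a dot's centre when the pointer is two clicks clockwise past that dot.
- dot_green: Flat green stick-on dot, 22 mm across, on the panel 80 mm from the selector's axis, just beyond the tick mark of one of the positions at 2, 3, 4 or 5 clicks from the first. Origin at its centre. A red, a blue and a yellow dot mark the other three of these positions.
- test_button (a joint): Travel of the test button, m: 0 up, 0.006 fully pressed; it springs back. Fully down takes 5 N.
- test_button_top (a point): Centre of the top face of the round orange test button, 34 mm across, in a black housing on the panel; it is pressed straight down.
- spare_knob: Loose grey knob, 32 mm across, 22 mm high, standing on the console panel; origin under its centre. To be left alone.
- reel: Small white tape reel, 72 mm across, 16 mm thick, lying on the table; origin under its centre. To be left alone.
- screwdriver: Screwdriver lying on the table. To be left alone.
- mug: Blue mug, 80 mm across, 90 mm high; origin under its centre. To be left alone.
- cleaner: Spray can of contact cleaner, 52 mm across, 140 mm high; origin under its centre. To be left alone.
- parts_tray: Blue open parts tray, 140 x 100 x 35 mm; origin under its centre. To be left alone.
- carton: Small cardboard carton, 90 x 120 x 60 mm; origin under its centre. To be left alone.

How it is judged (in metres and radians):
On the way, in this order (a step that is already met when the one before it is completed fails the run):
1. the selector rests two clicks clockwise past the green dot (horizontal distance between two_clicks_back and dot_green below 0.008 m and velocity of joint selector between -0.1 and 0.1 rad/s), for 0.2 s.
2. the test button is pressed fully down with the selector set (horizontal distance between two_clicks_back and dot_green below 0.008 m and value of joint test_button above 0.0045 m), for 0.05 s.
At the end, for the whole second after the job is handed in: The selector rests in the second click position clockwise past the green dot (within 8 mm at 80 mm from its axis, about 6 degrees), the test button, having been pressed at least 4.5 mm, is up again, and all loose things are within 15 mm of where they stood (all of step 1 and value of joint test_button below 0.0015 m and distance of each of spare_knob, reel, screwdriver, mug, cleaner, parts_tray, carton from where it was at the start of the episode below 0.015 m); the robot touches nothing.
It fails at once if the test button is pressed more than 3 mm while the selector is not two clicks past the green dot (value of joint test_button above 0.003 m and not (horizontal distance between two_clicks_back and dot_green below 0.008 m)).
It fails at once if the robot pushes on the console or its controls with more than 30 N (contact force between the arm and console above 30 N).
It fails at once if the fingers push on or squeeze the console's controls with more than 30 N (contact force between the fingers and console above 30 N).
It fails at once if a loose thing is moved, lifted or carried more than 15 mm (distance of any of spare_knob, reel, screwdriver, mug, cleaner, parts_tray, carton from where it was at the start of the episode above 0.015 m).
It also fails if it takes over 48 s, if anything falls off the work surface, if the arm or the gripper's body presses on something with over 40 N, if the wrist force passes 120 N, or if a joint passes its speed limit or range.

## Working session

There is one attempt and no reset: what is moved stays moved. The work goes in short steps, Python scripts to look and compute and a tool call to move; the robot and the scene stay as the last step left them, time stands still between calls to the robot, and variables do not carry over. Pictures are saved under pics/ and viewed, and the job is handed in when it is done.

Besides the shell and the picture viewer there is one more tool, called after "Request:" as name(argument=value, ...), one argument or row to a line, values as JSON. arm_command: Moves the arm, as the interface text tells. Shifts and turns lie within -1 to 1; 1 stands for 300 mm of shift or 60 degrees of turn. Its arguments: {"type":"object","properties":{"targets":{"type":"string"},"squeeze":{"type":"number"}},"required":["targets"]}

```bash
mkdir -p pics
python3 - <<'E'
from plant import env
import cv2,numpy as np,pickle
print(env.get_state())
for n in ("scene","top"):
    p,d=env.read_camera(n); i=env.camera_info(n)
    cv2.imwrite(f"pics/{n}0.png",p[:,:,::-1]); pickle.dump((p,d,i),open(f"{n}0.pkl","wb"))
    print(n,i)
E
```

```text
{'time_s': 0.0, 'joint_pos': array([ 1.00720321e+00,  2.59353435e-01,  1.53606036e+00, -5.64872608e-06,
        1.34797599e+00, -2.02816865e-01]), 'joint_velocities': array([ 0.00234467,  0.00117754,  0.00048459,  0.00045148,  0.00039192,
       -0.00106818]), 'joint_efforts': array([-1.21764104e-03, -4.37291622e+01, -2.84004593e+01,  7.19385291e-02,
        4.11001523e-02, -1.30045610e-04]), 'tool_pos': array([193.84994052, 514.13960897, 217.82119669]), 'ee_rot': array([ 1.79410728e-01,  9.83773848e-01, -8.34425845e-04, -3.33415908e-04]), 'contact_force': array([-0.7908419 ,  0.52588764,  0.17869245]), 'moment': array([ 0.03597992,  0.01800875, -0.02898942]), 'opening': 92.8996933838695}
scene {'mtx': array([[499.63389297,   0.        , 276.71449983],
       [  0.        , 499.63389297, 207.27970842],
       [  0.        ,   0.        ,   1.        ]]), 'D': array([-0.1509153,  0.       ,  0.       ,  0.       ,  0.       ]), 'R': array([[ 0.71593197,  0.69815574, -0.00447001],
       [ 0.37930453, -0.39432151, -0.83704159],
       [-0.58614801,  0.59756933, -0.54712101]]), 't': array([-311.25842466, -111.83741506, 1769.58755316])}
top {'mtx': array([[535.96375438,   0.        , 282.33605993],
       [  0.        , 535.96375438, 208.16411006],
       [  0.        ,   0.        ,   1.        ]]), 'D': array([0.05727248, 0.        , 0.        , 0.        , 0.        ]), 'R': array([[ 0.02520112, -0.9994958 , -0.01931433],
       [-0.99681603, -0.02366214, -0.07614392],
       [ 0.07564851,  0.02117174, -0.99690976]]), 't': array([  12.24819315,  475.55215301, 1460.20224613])}
```

View pics/top0.png

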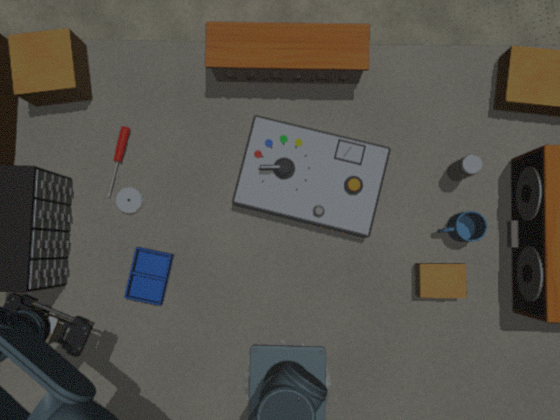

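View pics/scene0.png

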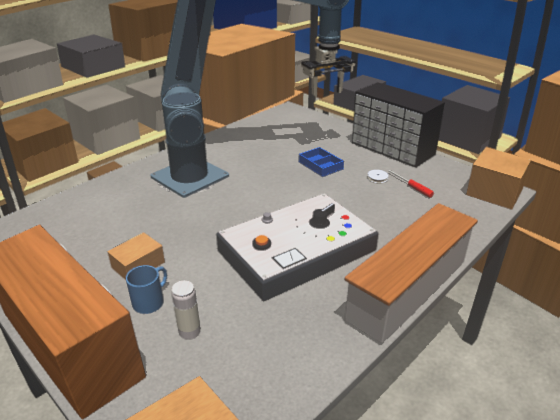

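```bash
cat > h.py <<'E'
import numpy as np,cv2
def ray2z(uv,i,z):
    uv=np.array(uv,float).reshape(-1,1,2)
    n=cv2.undistortPoints(uv,i["mtx"],i["D"]).reshape(-1,2)
    d=np.c_[n,np.ones(len(n))]@i["R"]; c=-i["R"].T@i["t"]
    return c+d*((z-c[2])/d[:,2])[:,None]
def proj(X,i):
    return cv2.projectPoints(np.array(X,float).reshape(-1,1,3),cv2.Rodrigues(i["R"])[0],i["t"],i["mtx"],i["D"])[0].reshape(-1,2)
E
python3 - <<'E'
import pickle,cv2,numpy as np
from h import *
p,d,i=pickle.load(open("top0.pkl","rb"))
hsv=cv2.cvtColor(p,cv2.COLOR_RGB2HSV)
roi=np.zeros(p.shape[:2],bool); roi[110:240,230:395]=1
for n,a,b in (("red",175,6),("orange",8,22),("yellow",25,35),("green",45,80),("blue",95,125)):
    h=hsv[...,0]; m=((h>=a)|(h<=b)) if a>b else ((h>=a)&(h<=b))
    m&=roi&(hsv[...,1]>110)&(hsv[...,2]>60)
    k,l,s,c=cv2.connectedComponentsWithStats(m.astype(np.uint8))
    for j in range(1,k):
        if s[j,4]>8: print(n,s[j,4],c[j],ray2z(c[j],i,70)[0].round(1))
# panel corners
m=(roi&(hsv[...,1]<40)&(hsv[...,2]>125)).astype(np.uint8)
cs,_=cv2.findContours(cv2.morphologyEx(m,cv2.MORPH_CLOSE,np.ones((9,9))),0,2); c=max(cs,key=cv2.contourArea)
r=cv2.minAreaRect(c);print(r); B=cv2.boxPoints(r);W=ray2z(B,i,70);print(B,W.round(1),W.mean(0))
cv2.imwrite("pics/topz.png",cv2.resize(p[110:240,225:395,::-1],None,fx=4.6,fy=4.6,interpolation=cv2.INTER_CUBIC))
E
```

```text
red 34 [257.67647059 153.61764706] [616.3  92.6  70. ]
orange 80 [353.8375 184.475 ] [ 538.9 -165.9   70. ]
yellow 38 [297.94736842 142.07894737] [649.9 -14.6  70. ]
green 41 [283.07317073 138.46341463] [658.9  25.5  70. ]
blue 36 [268.30555556 142.69444444] [646.6  64.9  70. ]
((311.0628967285156, 174.94216918945312), (135.30197143554688, 85.49378204345703), 13.706961631774902)
[[235.20944 200.44133]
 [255.46774 117.38237]
 [386.91635 149.44301]
 [366.65805 232.50197]] [[ 488.9  149.    70. ]
 [ 714.7  101.4   70. ]
 [ 634.8 -252.1   70. ]
 [ 412.  -201.5   70. ]] [562.59114939 -50.79187472  70.        ]
```

View pics/topz.png

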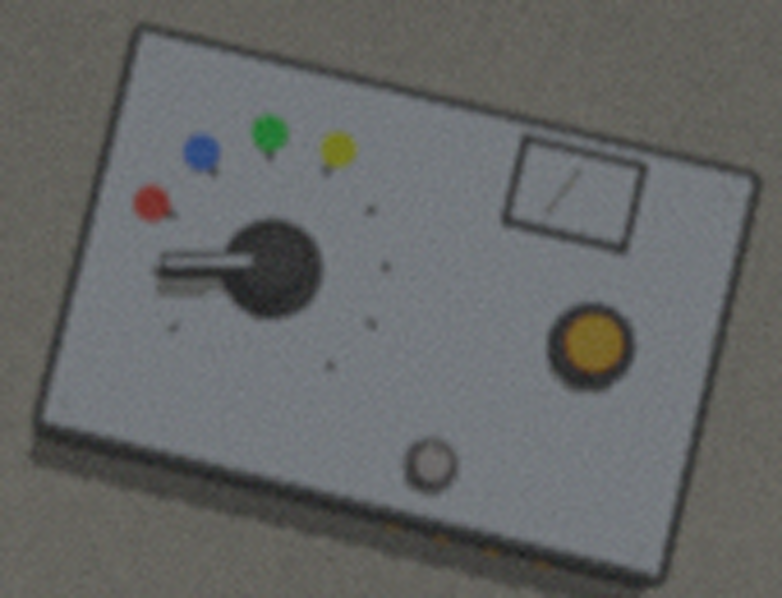

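Run:
```python
import pickle
from h import *
from scipy.optimize import least_squares
p,d,i=pickle.load(open("top0.pkl","rb"))
P=np.array([[616.3,92.6],[646.6,64.9],[658.9,25.5],[649.9,-14.6]]);k=np.arange(2,6)
f=lambda x:(x[:2]+80*np.c_[np.cos(x[2]+np.pi*(.75-k/6)),np.sin(x[2]+np.pi*(.75-k/6))]-P).ravel()
s=least_squares(f,[578,22,-.2]);print(s.x,np.degrees(s.x[2]),f(s.x).round(1))
c,y=s.x[:2],s.x[2];R=np.array([[np.cos(y),-np.sin(y)],[np.sin(y),np.cos(y)]])
O=c-R@[0,75];print("origin",O,"button",O+R@[0,-115])
print("knob",ray2z([225+431/4.6,110+463/4.6],i,92))
print("button img",ray2z([[353.8,184.5]],i,90))
z=104
for uv in ((165,262),(250,262),(270,268)): print(ray2z([225+uv[0]/4.6,110+uv[1]/4.6],i,z))
for k in range(10):
    a=y+np.pi*(.75-k/6); print(k,np.degrees(a).round(1),(c+60*np.array([np.cos(a),np.sin(a)])).round(1))
print(d[175:195,345:362][::3,::3], d[165:172,282:290][::2,::2])
```

```text
[ 5.79066512e+02  2.20861426e+01 -2.19885529e-01] -12.598512798433765 [-0.2  0.4  0.   0.1  0.1 -0.1  0.1 -0.4]
origin [562.70766883 -51.1080392 ] button [ 537.62410919 -163.33911794]
knob [[465.24675199 -72.93610922  92.        ]]
button img [[ 536.35505516 -163.52900048   90.        ]]
[[575.27831959  80.89711476 104.        ]]
[[576.36223824  32.58841198 104.        ]]
[[573.18138031  21.14385106 104.        ]]
0 122.4 [546.9  72.7]
1 92.4 [576.6  82. ]
2 62.4 [606.9  75.3]
3 32.4 [629.7  54.2]
4 2.4 [639.   24.6]
5 -27.6 [632.2  -5.7]
6 -57.6 [611.2 -28.6]
7 -87.6 [581.6 -37.9]
8 -117.6 [551.3 -31.1]
9 -147.6 [528.4 -10.1]
[[1429.4836 1432.7325 1427.9231 1428.0039 1430.8228 1426.3878]
 [1430.9054 1416.6506 1416.8945 1412.8785 1412.3268 1429.2014]
 [1412.7477 1423.0743 1400.8489 1412.9147 1405.8834 1417.5457]
 [1421.2473 1410.519  1401.4832 1411.2213 1403.4192 1406.7178]
 [1412.9437 1404.4326 1406.8302 1404.1259 1409.6256 1418.0809]
 [1421.2085 1417.7817 1408.7921 1403.8881 1407.6051 1414.2074]
 [1424.2188 1423.8157 1413.3815 1411.4888 1419.5121 1432.6985]] [[1404.6002 1399.294  1403.8057 1400.1746]
 [1401.9769 1403.5997 1401.9547 1401.5365]
 [1402.7404 1401.3446 1399.0565 1397.5332]
 [1404.0522 1406.4725 1392.6464 1398.6632]]
```

```bash
cat >> h.py <<'E'
import json,sys
C=np.array([579.07,22.09])
def bar(psi,r,off):  # psi deg, tool centre at r along bar, off to ccw side
    a=np.radians(psi); return C+r*np.array([np.cos(a),np.sin(a)])+off*np.array([-np.sin(a),np.cos(a)])
def plan(wps,g=1,per=None):
    """wps: list of (x,y,z,psi deg); each one row, from saved commanded pose"""
    try: c=np.array(json.load(open("cmd.json")))
    except FileNotFoundError: c=np.array([194.141,514.601,218.653,np.degrees(1.210)])
    a=np.radians(c[3]); T=np.array([[-np.sin(a),np.cos(a),0],[np.cos(a),np.sin(a),0],[0,0,-1]])
    rows=[]
    for w in wps:
        w=np.array(w,float); s=(T@(w[:3]-c[:3])/300).round(3); t=round(-(w[3]-c[3])/60,3)
        rows.append("%g %g %g 0 0 %g %g"%(*s,t,g))
    print("; ".join(rows))
    e=np.r_[c[:3]+T.T@(s*300),c[3]-t*60]; json.dump(list(e),open("cmd.json","w"))
def lin(goal,n=5):
    try: c=np.array(json.load(open("cmd.json")))
    except FileNotFoundError: c=np.array([194.141,514.601,218.653,np.degrees(1.210)])
    goal=np.array(goal,float); return [c+(goal-c)*k/n for k in range(1,n+1)]
E
python3 - <<'E'
from h import *
g=np.r_[bar(92.4,46,40),210,92.4]; print(g)
s=np.array([194.141,514.601,218.653,69.33])
for f in (1/3,2/3,1): plan(lin(s+(g-s)*f))
E
```

```text
[537.17880672  66.37462404 210.          92.4       ]
-0.106 -0.066 0.002 0 0 -0.026 1; -0.213 -0.133 0.004 0 0 -0.051 1; -0.319 -0.199 0.006 0 0 -0.077 1; -0.426 -0.265 0.008 0 0 -0.103 1; -0.532 -0.331 0.01 0 0 -0.128 1
-0.097 -0.08 0.002 0 0 -0.026 1; -0.193 -0.16 0.004 0 0 -0.051 1; -0.29 -0.24 0.006 0 0 -0.077 1; -0.387 -0.32 0.007 0 0 -0.103 1; -0.484 -0.4 0.009 0 0 -0.128 1
-0.085 -0.092 0.002 0 0 -0.026 1; -0.17 -0.184 0.004 0 0 -0.051 1; -0.255 -0.276 0.006 0 0 -0.077 1; -0.34 -0.368 0.008 0 0 -0.103 1; -0.425 -0.461 0.01 0 0 -0.129 1
```

Request:
arm_command(
  targets="-0.106 -0.066 0.002 0 0 -0.026 1; -0.213 -0.133 0.004 0 0 -0.051 1; -0.319 -0.199 0.006 0 0 -0.077 1; -0.426 -0.265 0.008 0 0 -0.103 1; -0.532 -0.331 0.01 0 0 -0.128 1",
  squeeze=5,
)

```text
time_s: 0.6
tool_pos: [308.8, 364.0, 215.3]
ee_rot: [0.112, 0.994, -0.0, -0.0]
contact_force: [0.6, -0.1, -1.4]
opening: 57.6
```

Request:
arm_command(
  targets="-0.097 -0.08 0.002 0 0 -0.026 1; -0.193 -0.16 0.004 0 0 -0.051 1; -0.29 -0.24 0.006 0 0 -0.077 1; -0.387 -0.32 0.007 0 0 -0.103 1; -0.484 -0.4 0.009 0 0 -0.128 1",
)

```text
time_s: 1.1
tool_pos: [423.4, 214.4, 212.7]
ee_rot: [0.046, 0.999, -0.0, -0.0]
contact_force: [0.5, 0.6, 0.1]
opening: 17.5
```

Request:
arm_command(
  targets="-0.085 -0.092 0.002 0 0 -0.026 1; -0.17 -0.184 0.004 0 0 -0.051 1; -0.255 -0.276 0.006 0 0 -0.077 1; -0.34 -0.368 0.008 0 0 -0.103 1; -0.425 -0.461 0.01 0 0 -0.129 1",
)

```text
time_s: 1.6
tool_pos: [537.5, 64.9, 209.5]
ee_rot: [-0.022, 1.0, 0.0, -0.0]
contact_force: [0.3, 0.5, -0.1]
opening: 0.5
```

Run:
```python
from plant import env
from h import *
s=env.get_state(); print(s["tool_pos"],s["ee_rot"],s["opening"],s["time_s"],s["contact_force"])
p,d=env.read_camera("wrist"); i=env.camera_info("wrist"); cv2.imwrite("pics/w1.png",p[:,:,::-1])
print(-i["R"].T@i["t"])
for k in range(1,7):
    a=np.radians(122.4-30*k); print(k,proj(np.r_[C+60*np.array([np.cos(a),np.sin(a)]),104],i))
print("tcp below at 104",proj([537.2,66.4,104],i),proj([537.2,66.4,86],i))
```

```text
[537.53636877  64.94866669 209.53591756] [-2.16924577e-02  9.99764612e-01  9.58531432e-05 -3.84591250e-04] 0.4713348057790375 1.6 [ 0.34027887  0.52077704 -0.11005612]
[460.21326436  58.58198337 375.30351576]
1 [[302.79369649 253.00663438]]
2 [[292.5811967  285.56993521]]
3 [[266.97449582 308.07686335]]
4 [[232.86069128 315.90069563]]
5 [[198.15648137 307.64234584]]
6 [[170.81497488 284.92257378]]
tcp below at 104 [[286.14053973 206.26217436]] [[285.81702356 200.38143657]]
```

View pics/w1.png

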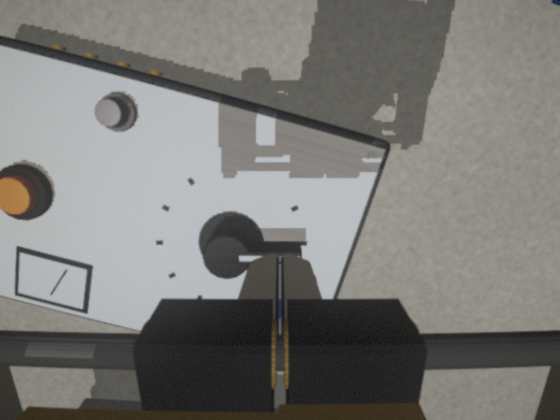

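Run:
```python
from h import *
plan(lin(np.r_[bar(92.4,46,40),87,92.4]))
plan(lin(np.r_[bar(92.4,46,18),87,92.4]))
```

```text
-0 0 0.082 0 0 0 1; -0 0 0.164 0 0 0 1; -0 0 0.246 0 0 0 1; -0 0 0.328 0 0 0 1; -0 0 0.41 0 0 0 1
-0.015 0 -0 0 0 0 1; -0.029 0 -0 0 0 0 1; -0.044 0 -0 0 0 0 1; -0.059 0 -0 0 0 0 1; -0.074 0 -0 0 0 0 1
```

Request:
arm_command(
  targets="0 0 0.082 0 0 0 1; 0 0 0.164 0 0 0 1; 0 0 0.246 0 0 0 1; 0 0 0.328 0 0 0 1; 0 0 0.41 0 0 0 1",
)

```text
time_s: 2.15
tool_pos: [536.6, 66.4, 85.7]
ee_rot: [-0.021, 1.0, 0.0, -0.0]
contact_force: [0.5, 0.3, -0.0]
opening: 0.8
```

Request:
arm_command(
  targets="-0.015 0 0 0 0 0 1; -0.029 0 0 0 0 0 1; -0.044 0 0 0 0 0 1; -0.059 0 0 0 0 0 1; -0.074 0 0 0 0 0 1",
)

```text
time_s: 2.65
tool_pos: [560.5, 67.2, 88.1]
ee_rot: [-0.021, 1.0, -0.0, 0.001]
contact_force: [-0.1, -0.1, -0.1]
opening: 0.6
```

Run:
```python
from plant import env
from h import *
s=env.get_state(); print(s["tool_pos"],s["ee_rot"],s["opening"],s["time_s"],s["contact_force"])
p,d=env.read_camera("wrist"); cv2.imwrite("pics/w2.png",p[:,:,::-1])
p,d=env.read_camera("scene"); cv2.imwrite("pics/s2.png",cv2.resize(p[140:300,200:400,::-1],None,fx=4,fy=3.75))
print(json.load(open("cmd.json")))
```

```text
[560.46272806  67.20593497  88.08641087] [-2.11913037e-02  9.99774879e-01 -9.61575119e-05  1.05390834e-03] 0.5997058463256582 2.65 [-0.10866054 -0.06099204 -0.11510898]
[559.244029595045, 67.21124539218495, 86.95300000000002, 92.42789321082962]
```

View pics/w2.png

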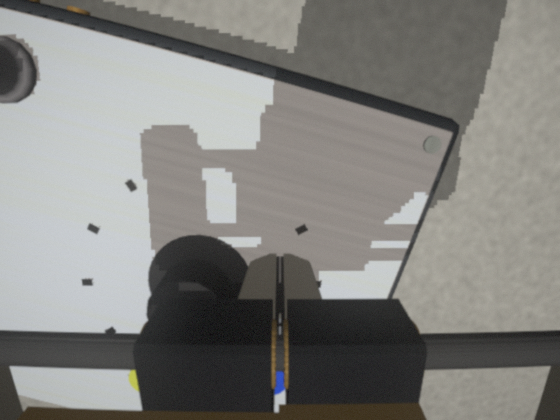

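View pics/s2.png

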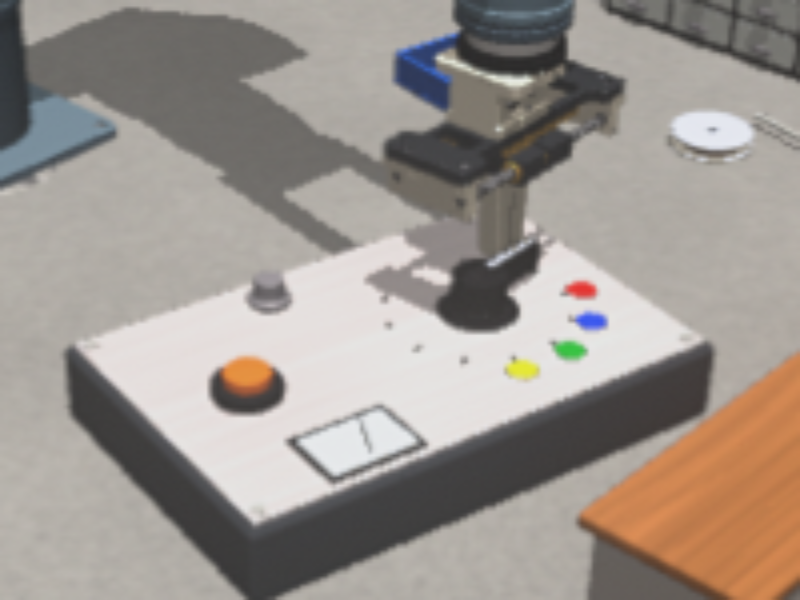

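Run:
```python
from h import *
a=92.4; 
for k in range(4):
    plan([np.r_[bar(a-4*j,46,13.5),87,a-4*j] for j in range(1,6)]); a-=20; print(a)
```

```text
-0.026 0.003 -0 0 0 0.067 1; -0.037 0.005 -0 0 0 0.134 1; -0.048 0.006 -0 0 0 0.2 1; -0.059 0.007 -0 0 0 0.267 1; -0.07 0.006 -0 0 0 0.334 1
72.4
-0.011 0.003 -0 0 0 0.066 1; -0.022 0.005 -0 0 0 0.133 1; -0.033 0.006 -0 0 0 0.2 1; -0.044 0.007 -0 0 0 0.266 1; -0.055 0.006 -0 0 0 0.333 1
52.400000000000006
-0.011 0.003 -0 0 0 0.067 1; -0.022 0.005 -0 0 0 0.133 1; -0.033 0.006 -0 0 0 0.2 1; -0.044 0.007 -0 0 0 0.267 1; -0.055 0.007 -0 0 0 0.333 1
32.400000000000006
-0.011 0.002 -0 0 0 0.067 1; -0.022 0.004 -0 0 0 0.134 1; -0.033 0.006 -0 0 0 0.2 1; -0.044 0.006 -0 0 0 0.267 1; -0.055 0.006 -0 0 0 0.334 1
12.400000000000006
```

Request:
arm_command(
  targets="-0.026 0.003 0 0 0 0.067 1; -0.037 0.005 0 0 0 0.134 1; -0.048 0.006 0 0 0 0.2 1; -0.059 0.007 0 0 0 0.267 1; -0.07 0.006 0 0 0 0.334 1",
)

```text
time_s: 3.25
tool_pos: [580.1, 70.0, 87.1]
ee_rot: [0.154, 0.988, 0.0, -0.0]
contact_force: [-0.8, 0.1, -0.3]
opening: 0.4
```

Run:
```python
from plant import env
from h import *
s=env.get_state(); print(s["tool_pos"],s["ee_rot"],s["time_s"],s["contact_force"], bar(72.4,46,13.5))
p,d=env.read_camera("scene"); cv2.imwrite("pics/s3.png",cv2.resize(p[140:300,200:400,::-1],None,fx=4,fy=3.75))
```

```text
[580.14299737  70.00578873  87.14850414] [ 1.54462925e-01  9.87998585e-01  1.06207606e-05 -1.78907050e-05] 3.25 [-0.82897062  0.11743689 -0.318181  ] [580.11094096  70.01876424]
```

View pics/s3.png

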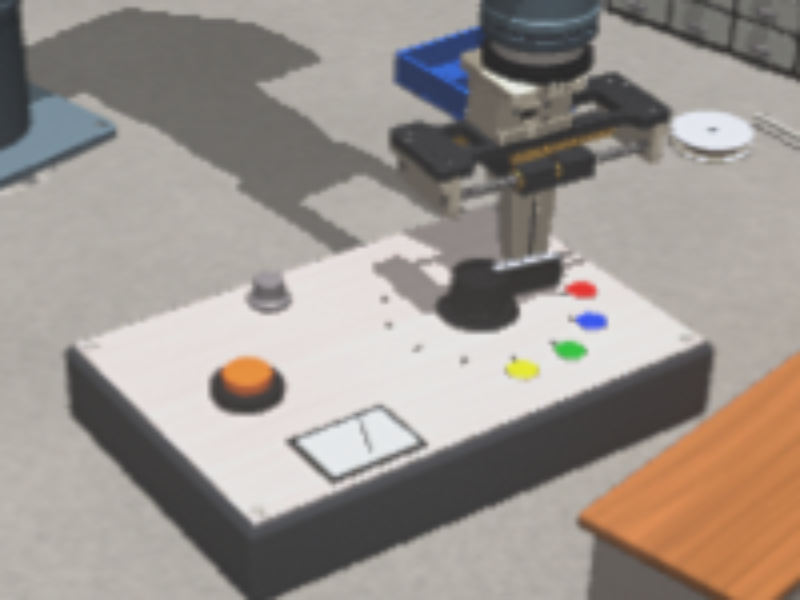

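The handle has snapped to the red-dot position (pointing at about (570,268) in the crop, just short of red at (582,290)), and the tool tracks exactly. I'll go on.

Request:
arm_command(
  targets="-0.011 0.003 0 0 0 0.066 1; -0.022 0.005 0 0 0 0.133 1; -0.033 0.006 0 0 0 0.2 1; -0.044 0.007 0 0 0 0.266 1; -0.055 0.006 0 0 0 0.333 1",
)

```text
time_s: 3.8
tool_pos: [596.0, 67.1, 87.1]
ee_rot: [0.323, 0.946, 0.0, -0.0]
contact_force: [0.1, 1.5, 0.6]
opening: 0.5
```

Request:
arm_command(
  targets="-0.011 0.003 0 0 0 0.067 1; -0.022 0.005 0 0 0 0.133 1; -0.033 0.006 0 0 0 0.2 1; -0.044 0.007 0 0 0 0.267 1; -0.055 0.007 0 0 0 0.333 1",
)

```text
time_s: 4.3
tool_pos: [610.4, 58.5, 87.0]
ee_rot: [0.482, 0.876, 0.0, -0.0]
contact_force: [-0.5, 2.2, 0.8]
opening: 0.3
```

Request:
arm_command(
  targets="-0.011 0.002 0 0 0 0.067 1; -0.022 0.004 0 0 0 0.134 1; -0.033 0.006 0 0 0 0.2 1; -0.044 0.006 0 0 0 0.267 1; -0.055 0.006 0 0 0 0.334 1",
)

```text
time_s: 4.8
tool_pos: [621.1, 45.2, 87.1]
ee_rot: [0.627, 0.779, -0.0, -0.0]
contact_force: [0.2, 0.8, -0.2]
opening: 0.6
```

Run:
```python
from plant import env
from h import *
s=env.get_state(); print(s["tool_pos"],s["ee_rot"],s["time_s"],s["contact_force"], bar(12.4,46,13.5))
p,d=env.read_camera("scene"); cv2.imwrite("pics/s4.png",cv2.resize(p[140:300,200:400,::-1],None,fx=4,fy=3.75))
a=12.4
for k in range(3):
    plan([np.r_[bar(a-4*j,46,13.5),87,a-4*j] for j in range(1,6)]); a-=20; print(a)
```

```text
[621.05875585  45.21397234  87.0918421 ] [ 6.27191327e-01  7.78865225e-01 -2.25878522e-05 -2.10169933e-05] 4.8 [ 0.156136    0.84069537 -0.1531889 ] [621.09799789  45.15290081]
-0.011 0.003 -0 0 0 0.066 1; -0.022 0.005 -0 0 0 0.133 1; -0.033 0.006 -0 0 0 0.2 1; -0.044 0.006 -0 0 0 0.266 1; -0.055 0.006 -0 0 0 0.333 1
-7.6
-0.011 0.003 -0 0 0 0.067 1; -0.022 0.005 -0 0 0 0.133 1; -0.033 0.006 -0 0 0 0.2 1; -0.044 0.007 -0 0 0 0.267 1; -0.056 0.006 -0 0 0 0.333 1
-27.6
-0.01 0.003 -0 0 0 0.067 1; -0.021 0.005 -0 0 0 0.134 1; -0.032 0.006 -0 0 0 0.2 1; -0.044 0.007 -0 0 0 0.267 1; -0.055 0.006 -0 0 0 0.334 1
-47.6
```

View pics/s4.png

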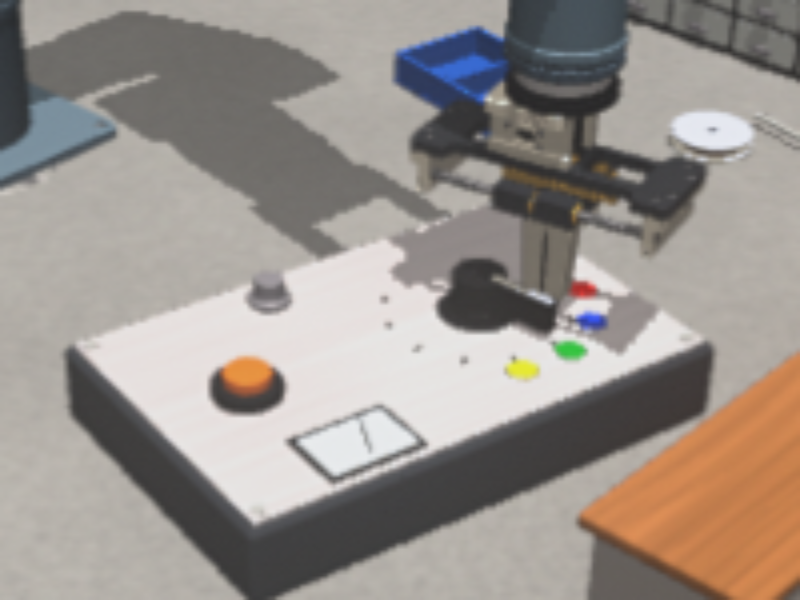

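Request:
arm_command(
  targets="-0.011 0.003 0 0 0 0.066 1; -0.022 0.005 0 0 0 0.133 1; -0.033 0.006 0 0 0 0.2 1; -0.044 0.006 0 0 0 0.266 1; -0.055 0.006 0 0 0 0.333 1",
)

```text
time_s: 5.35
tool_pos: [626.4, 30.0, 87.1]
ee_rot: [0.752, 0.659, 0.0, -0.0]
contact_force: [1.0, 0.4, 0.4]
opening: 0.5
```

Request:
arm_command(
  targets="-0.011 0.003 0 0 0 0.067 1; -0.022 0.005 0 0 0 0.133 1; -0.033 0.006 0 0 0 0.2 1; -0.044 0.007 0 0 0 0.267 1; -0.056 0.006 0 0 0 0.333 1",
)

```text
time_s: 5.85
tool_pos: [626.1, 13.0, 87.1]
ee_rot: [0.855, 0.518, 0.0, -0.0]
contact_force: [1.3, 1.9, -1.3]
opening: 0.5
```

Request:
arm_command(
  targets="-0.01 0.003 0 0 0 0.067 1; -0.021 0.005 0 0 0 0.134 1; -0.032 0.006 0 0 0 0.2 1; -0.044 0.007 0 0 0 0.267 1; -0.055 0.006 0 0 0 0.334 1",
)

```text
time_s: 6.35
tool_pos: [619.7, -2.9, 87.1]
ee_rot: [0.932, 0.361, -0.0, -0.0]
contact_force: [0.5, 0.2, -0.3]
opening: 0.3
```

Run:
```python
from plant import env
from h import *
s=env.get_state(); print(s["tool_pos"],s["ee_rot"],s["time_s"],s["contact_force"], bar(-47.6,46,13.5))
p,d=env.read_camera("scene"); cv2.imwrite("pics/s5.png",cv2.resize(p[140:300,200:400,::-1],None,fx=4,fy=3.75))
# retreat: back off along ccw side, then up
plan(lin(np.r_[bar(-47.6,46,40),87,-47.6],3))
plan(lin(np.r_[bar(-47.6,46,40),200,-47.6],4))
```

```text
[619.73607959  -2.88112118  87.06607171] [ 9.32420320e-01  3.61375627e-01 -4.52551409e-05 -2.57579208e-05] 6.35 [ 0.52906222  0.24943438 -0.34009637] [620.05705693  -2.77586344]
0.03 0 -0 0 0 -0 1; 0.059 0 -0 0 0 -0 1; 0.089 0 -0 0 0 -0 1
-0 0 -0.094 0 0 -0 1; -0 0 -0.188 0 0 -0 1; -0 0 -0.283 0 0 -0 1; -0 0 -0.377 0 0 -0 1
```

View pics/s5.png

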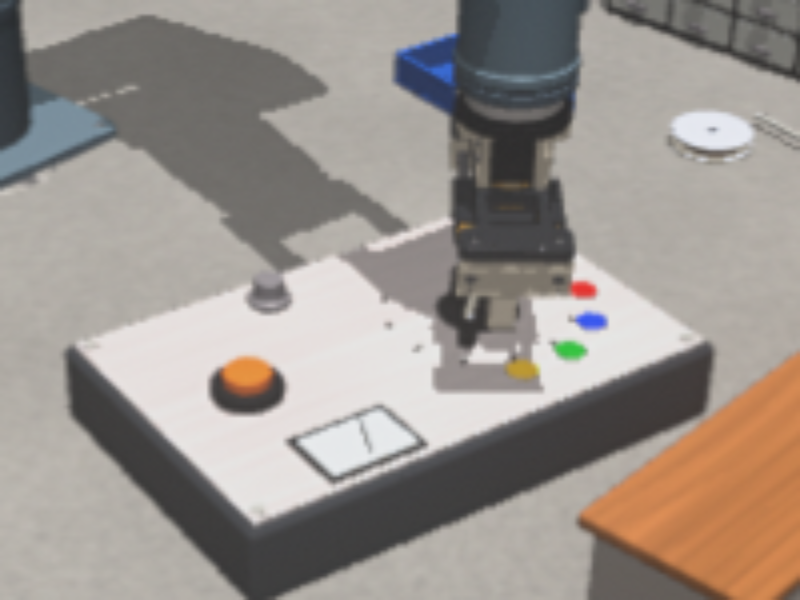

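Request:
arm_command(
  targets="0.03 0 0 0 0 0 1; 0.059 0 0 0 0 0 1; 0.089 0 0 0 0 0 1",
)

```text
time_s: 6.7
tool_pos: [640.5, 16.0, 87.1]
ee_rot: [0.932, 0.362, 0.0, 0.0]
contact_force: [-0.5, 0.1, 0.2]
opening: 0.4
```

Request:
arm_command(
  targets="0 0 -0.094 0 0 0 1; 0 0 -0.188 0 0 0 1; 0 0 -0.283 0 0 0 1; 0 0 -0.377 0 0 0 1",
)

```text
time_s: 7.1
tool_pos: [640.2, 16.1, 201.1]
ee_rot: [0.932, 0.363, 0.0, -0.0]
contact_force: [-0.3, 1.2, 1.0]
opening: 0.9
```

Run:
```python
from plant import env
from h import *
s=env.get_state(); print(s["tool_pos"],s["ee_rot"],s["time_s"],s["contact_force"])
p,d=env.read_camera("scene");i=env.camera_info("scene"); 
q=p.copy()
for k in range(4,9):
    a=np.radians(122.4-30*k); u=proj(np.r_[C+60*np.array([np.cos(a),np.sin(a)]),104],i)[0]; print(k,u, ((u-[200,140])*[4,3.75]).round())
print(((proj(np.r_[C,104],i)-[200,140])*[4,3.75]).round())
cv2.imwrite("pics/s6.png",cv2.resize(p[140:300,200:400,::-1],None,fx=4,fy=3.75))
p,d=env.read_camera("top"); cv2.imwrite("pics/t6.png",cv2.resize(p[110:240,225:395,::-1],None,fx=4.6,fy=4.6,interpolation=cv2.INTER_CUBIC))
```

```text
[640.15364574  16.12115187 201.10354986] [ 9.31981997e-01  3.62504555e-01  4.19561813e-05 -5.81086987e-05] 7.1 [-0.2977929   1.23905323  1.01762543]
4 [336.75712364 219.73111953] [547. 299.]
5 [327.73322841 223.36514542] [511. 313.]
6 [316.24307825 223.7797996 ] [465. 314.]
7 [305.66348346 220.83827783] [423. 303.]
8 [299.02841033 215.46454074] [396. 283.]
[[477. 269.]]
```

View pics/s6.png

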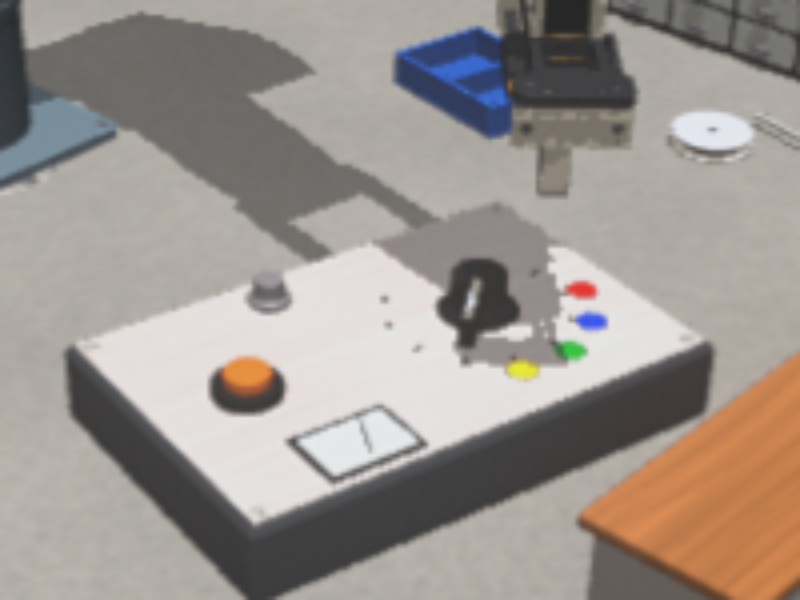

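View pics/t6.png

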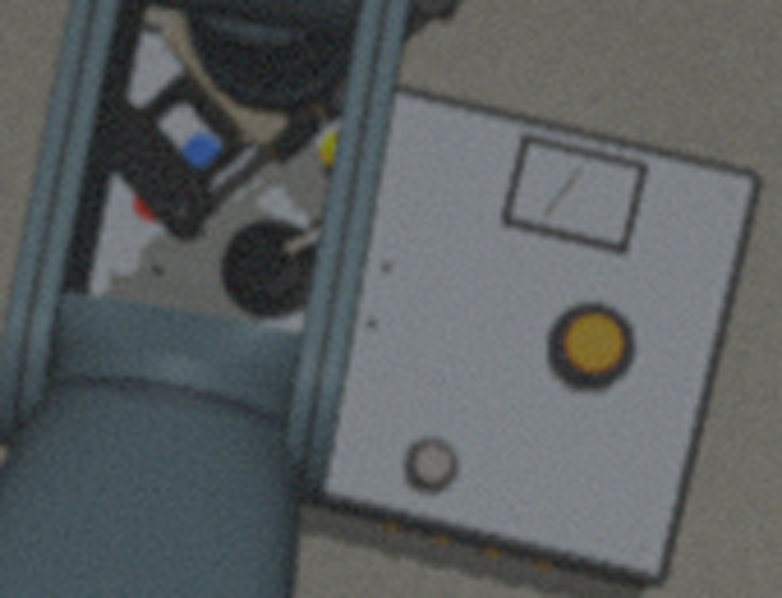

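Run:
```python
from h import *
import pickle
p,d,i=pickle.load(open("top0.pkl","rb"))
D=d[181:189,350:358]; m=np.median(D); u=np.array([353.8,184.5])
n=cv2.undistortPoints(u.reshape(1,1,2),i["mtx"],i["D"]).ravel(); print(i["R"].T@(np.r_[n,1]*m-i["t"]))
D=d[181:189,310:330]; m=np.median(D); u=np.array([319.5,184.5])
n=cv2.undistortPoints(u.reshape(1,1,2),i["mtx"],i["D"]).ravel(); print("panel",i["R"].T@(np.r_[n,1]*m-i["t"]))
plan(lin([537.2,-163.4,150,-47.6]))
plan(lin([537.2,-163.4,110,-47.6],3))
```

```text
[ 536.13453532 -163.3301128    91.7863704 ]
panel [536.84446664 -74.71576182  69.53451705]
-0.131 0.042 0.033 0 0 -0 1; -0.261 0.084 0.067 0 0 -0 1; -0.392 0.126 0.1 0 0 -0 1; -0.523 0.167 0.133 0 0 -0 1; -0.654 0.209 0.167 0 0 -0 1
0 0 0.044 0 0 -0 1; 0 0 0.089 0 0 -0 1; 0 0 0.133 0 0 -0 1
```

Request:
arm_command(
  targets="-0.131 0.042 0.033 0 0 0 1; -0.261 0.084 0.067 0 0 0 1; -0.392 0.126 0.1 0 0 0 1; -0.523 0.167 0.133 0 0 0 1; -0.654 0.209 0.167 0 0 0 1",
)

```text
time_s: 7.7
tool_pos: [536.2, -163.9, 148.6]
ee_rot: [0.932, 0.362, -0.0, -0.0]
contact_force: [0.7, 0.2, 0.6]
opening: 0.6
```

Request:
arm_command(
  targets="0 0 0.044 0 0 0 1; 0 0 0.089 0 0 0 1; 0 0 0.133 0 0 0 1; 0 0 0.133 0 0 0 1",
)

```text
time_s: 8.1
tool_pos: [536.0, -161.8, 107.4]
ee_rot: [0.932, 0.362, -0.001, -0.002]
contact_force: [-1.3, 0.1, 0.2]
opening: 0.1
```

Run:
```python
from plant import env
from h import *
s=env.get_state(); print(s["tool_pos"],s["ee_rot"],s["time_s"],s["contact_force"],json.load(open("cmd.json")))
p,d=env.read_camera("scene");i=env.camera_info("scene"); 
cv2.imwrite("pics/s7.png",cv2.resize(p[140:300,200:400,::-1],None,fx=4,fy=3.75))
p,d=env.read_camera("wrist"); cv2.imwrite("pics/w7.png",p[:,:,::-1])
```

```text
[ 536.00487052 -161.80219749  107.3838293 ] [ 0.93214587  0.36207523 -0.00145047 -0.00186962] 8.1 [-1.34636109  0.09267608  0.2458085 ] [537.0400128599941, -163.39840472615, 110.053, -47.6121067891704]
```

View pics/s7.png

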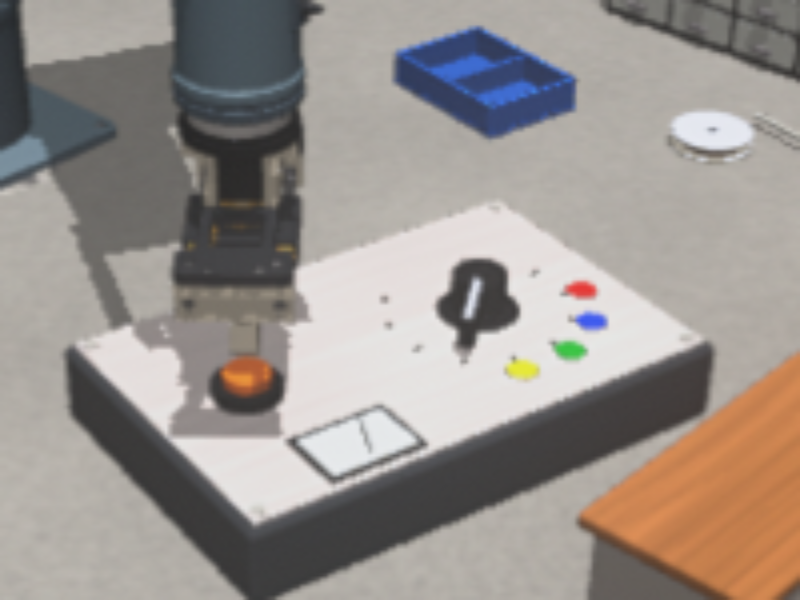

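View pics/w7.png

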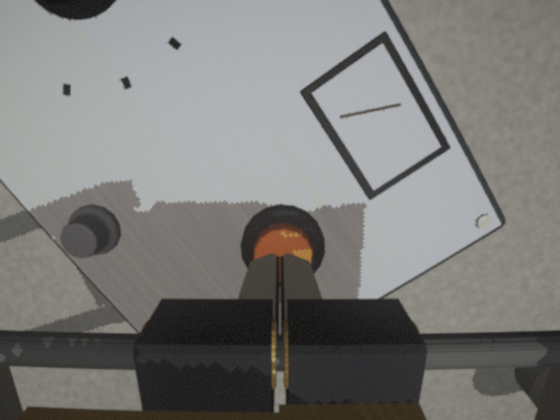

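Request:
arm_command(
  targets="0 0 0.016 0 0 0 1; 0 0 0.032 0 0 0 1; 0 0 0.047 0 0 0 1; 0 0 0.047 0 0 0 1",
)

```text
time_s: 8.6
tool_pos: [536.6, -163.1, 95.3]
ee_rot: [0.932, 0.362, -0.0, -0.0]
contact_force: [-0.3, -0.2, 0.1]
opening: 0.4
```

Request:
arm_command(
  targets="0 0 0.004 0 0 0 1; 0 0 0.008 0 0 0 1; 0 0 0.012 0 0 0 1; 0 0 0.012 0 0 0 1",
)

```text
time_s: 9.0
tool_pos: [537.1, -163.5, 92.4]
ee_rot: [0.932, 0.361, 0.0, 0.0]
contact_force: [0.3, -0.2, 0.2]
opening: 0.7
```

Commanded z is now about 92.4; no contact yet.

Request:
arm_command(
  targets="0 0 0.003 0 0 0 1; 0 0 0.006 0 0 0 1; 0 0 0.01 0 0 0 1; 0 0 0.01 0 0 0 1",
)

```text
time_s: 9.4
tool_pos: [537.1, -163.5, 89.5]
ee_rot: [0.932, 0.362, 0.0, 0.0]
contact_force: [-0.3, -0.2, 3.2]
opening: 0.1
```

Request:
arm_command(
  targets="0 0 0.003 0 0 0 1; 0 0 0.006 0 0 0 1; 0 0 0.006 0 0 0 1",
)

```text
time_s: 9.7
tool_pos: [537.1, -163.5, 87.7]
ee_rot: [0.932, 0.362, 0.0, 0.0]
contact_force: [-0.1, 0.2, 4.5]
opening: 0.2
```

Request:
arm_command(
  targets="0 0 0.003 0 0 0 1; 0 0 0.006 0 0 0 1; 0 0 0.006 0 0 0 1",
)

```text
time_s: 10.0
tool_pos: [537.1, -163.5, 86.2]
ee_rot: [0.932, 0.362, 0.0, 0.0]
contact_force: [-2.1, -0.3, 7.0]
opening: 0.5
```

Request:
arm_command(
  targets="0 0 0.002 0 0 0 1; 0 0 0.003 0 0 0 1; 0 0 0.003 0 0 0 1",
)

```text
time_s: 10.3
tool_pos: [537.2, -163.5, 86.2]
ee_rot: [0.932, 0.362, 0.0, 0.0]
contact_force: [-4.5, 0.8, 12.7]
opening: 0.8
```

Run:
```python
from plant import env
from h import *
p,d=env.read_camera("scene"); cv2.imwrite("pics/s8.png",cv2.resize(p[200:270,225:315,::-1],None,fx=8,fy=8,interpolation=cv2.INTER_CUBIC))
s=env.get_state(); print(s["tool_pos"],s["time_s"],s["contact_force"])
```

```text
[ 537.1718734  -163.49814345   86.14309077] 10.35 [-3.02819859  1.08379137 12.89358007]
```

View pics/s8.png

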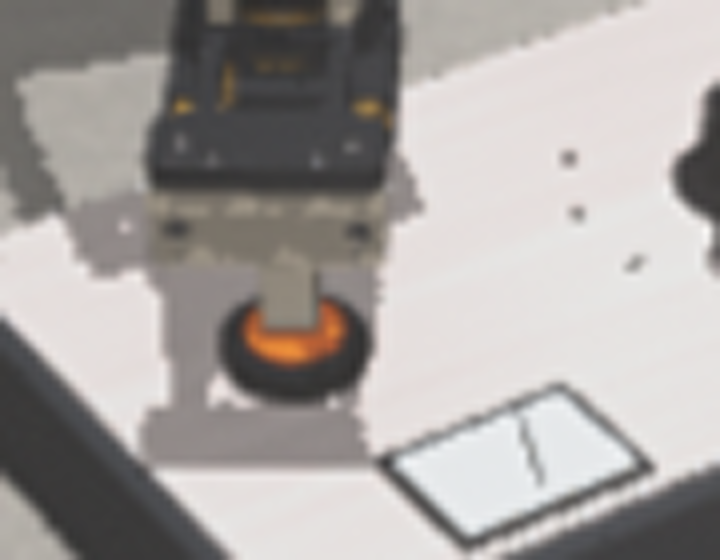

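Request:
arm_command(
  targets="0 0 -0.02 0 0 0 1; 0 0 -0.06 0 0 0 1; 0 0 -0.18 0 0 0 1; 0 0 -0.3 0 0 0 1; 0 0 -0.4 0 0 0 1",
)

```text
time_s: 10.85
tool_pos: [537.1, -163.3, 206.7]
ee_rot: [0.932, 0.362, 0.0, 0.0]
contact_force: [1.4, 0.2, 0.5]
opening: 0.2
```

Request:
arm_command(
  targets="-0.1 0 -0.02 0 0 0 1; -0.2 0 -0.04 0 0 0 1; -0.3 0 -0.06 0 0 0 1; -0.4 0 -0.06 0 0 0 1; -0.4 0 -0.06 0 0 0 1",
)

```text
time_s: 11.35
tool_pos: [446.4, -246.0, 223.2]
ee_rot: [0.933, 0.36, -0.001, 0.0]
contact_force: [-0.5, 0.5, 0.6]
opening: 0.5
```

Run:
```python
from plant import env
from h import *
s=env.get_state(); print(s["tool_pos"],s["time_s"],s["contact_force"])
p,d=env.read_camera("scene"); cv2.imwrite("pics/s9.png",p[:,:,::-1])
p,d=env.read_camera("top");i=env.camera_info("top"); cv2.imwrite("pics/t9.png",cv2.resize(p[110:240,225:395,::-1],None,fx=4.6,fy=4.6,interpolation=cv2.INTER_CUBIC))
for k in (5,6,7):
    a=np.radians(122.4-30*k); u=proj(np.r_[C+60*np.array([np.cos(a),np.sin(a)]),104],i)[0]; print(k,((u-[225,110])*4.6).round())
```

```text
[ 446.39880387 -246.04994983  223.20253472] 11.35 [-0.46843702  0.46018313  0.63724072]
5 [320. 166.]
6 [359. 204.]
7 [374. 256.]
```

View pics/s9.png

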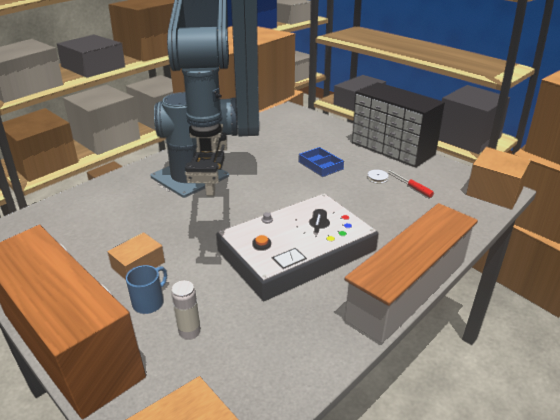

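View pics/t9.png

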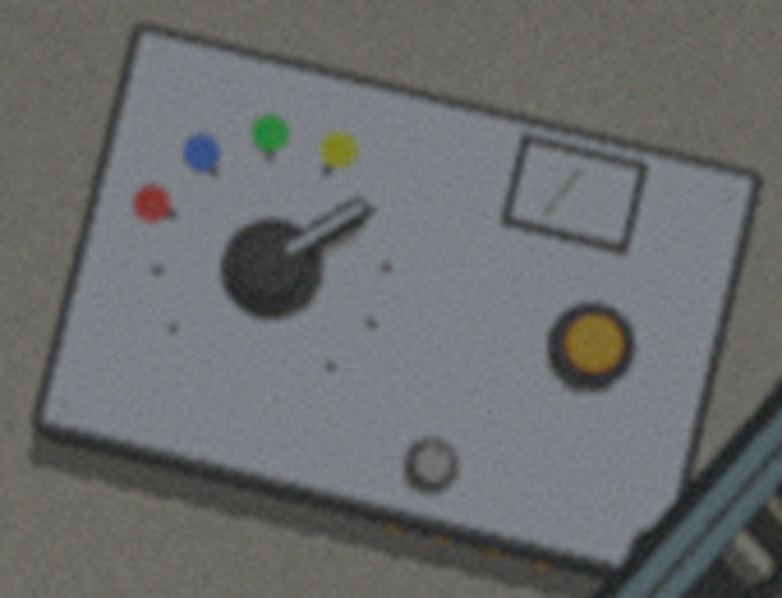

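The top view shows the handle tip at about (362,206), against a predicted (359,204) for two clicks past green. The button is up again at (594,343), and the knob has not moved from (431,463). I'm handing in.

```bash
python3 -c "
from plant import env
print(env.job_done())"
```

```text
the job is handed in; nothing more can be done
None
```

The job is done and handed in at about 11.5 s of the 48 s allowed. `job_done` gives no verdict, so the checks below are my own readings.

- **Selector:** It started at the second of the ten click positions. I pushed it clockwise with the closed fingertips, one click at a time, to the second position past the green dot. The last top picture shows the handle tip within about 1 mm of where I predicted it for that position. Forces read between pushes stayed around 3 N or less.
- **Test button:** I pressed it only after the selector was set. The fingertip met its stop at z ≈ 86 mm, roughly 6 mm below the button's rest height, with about 13 N against the 30 N limit. I can't read the button's travel directly, so "fully down" rests on that stop and the force rise. After I let go, the button looks up again in the last top picture.
- **Loose things:** The spare knob is at the same place in the pictures from before and after. The reel, screwdriver, mug, cleaner, tray and carton I only compared by eye in the scene picture, and they look undisturbed.
- **Arm:** It is clear of the console at z ≈ 223 mm and touches nothing. None of the checks failed or disagreed.

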